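# Ratchet check of the blue-ringed haemostat

## Task

Check the ratchet of the haemostat with the blue finger rings before it goes back into use: bring its two handles together until the ratchet catches, and let go so that it is seen to stay shut by itself. Then press the ring of its dark handle down until the ratchet lets go and the handles spring open again, and leave it open and untouched. Leave the red-ringed haemostat and the specimen jar alone.

Things in the scene. Friction and masses are not known exactly. Their poses are not given: they have to be found in the camera images.
- blue_holder: Fixed grey block (95 x 80 x 35 high) carrying a haemostat, screwed on flat at its pivot, 60 above the bench (screw head to 67). Origin on the bench under the pivot. +x: towards the jaws, over the block; the handles run 105 back along -x over free bench to two blue rings (outside 25.5, hole 14.5, 5.5 thick). Between them, at x -75, ratchet arms cross, top 66 above the bench.
- blue_swing (a joint): Bright steel handle of the blue-ringed haemostat; swings level about the pivot. 0 = open, as at the start; 0.15 rad = fully shut, a stop (15.7 mm of travel at the ring). A spring opens it (2 to 3 N at the ring). Past about 0.115 the ratchet has caught: let go, it stays near 0.11. Closing takes up to about 7 N at the ring; pushing on to the stop does no harm.
- blue_press (a joint): Dark steel handle of the same haemostat. It does not swing, it only flexes down about the pivot, against a spring. 0 = at rest, level; 0.11 rad = stop, ring 11.5 mm down. About 4 N on the ring takes it 5 mm down (0.045), where the ratchet lets go and the bright handle springs open; the stop takes about 7 N. Let go, it rises to rest.
- blue_swing_ring (a point): Centre of the bright handle's blue ring, on the holder's -y side (right-hand ring, seen from the rings towards the jaws), 60 mm above the bench. Ring centres are 45 mm apart when open (70 mm over both rings), 29 mm fully shut (54.5 over both, 3.5 between them). It closes towards the holder's +y.
- blue_press_ring (a point): Centre of the dark handle's blue ring, 60 mm above the bench at rest, ring top 63; at x -105, y +14.5 mm from the holder's origin (left-hand ring). Axes as the holder's: x from the rings towards the jaws, y from the bright ring towards this one. It is rigid sideways, so a squeeze must end midway between the shut rings, 14.5 mm towards -y from here.
- red_swing (a joint): Bright handle of a second haemostat, the same but with red rings, on its own block, on the robot's other side. 0 = open. To be left as it is.
- jar: Loose specimen jar with white lid, 54 mm across, 70 mm high, 120 g, on the bench between the two blocks. Origin at the centre of its underside. To be left where it is.
Things that resemble listed ones, but are neither listed nor needed, are in the scene too. What is shaped like the part that bears red_swing but purple is not meant.

How it is judged:
By the outcome, as a careful person would: the job done as asked, in the order asked, and still so for the second after the job is handed in, with the robot touching nothing.
It also fails if it takes over 32 s, if anything falls off the work surface, if the arm or the gripper's body presses on something with over 40 N, if the wrist force passes 120 N, or if a joint passes its speed limit or range.

## Robot

A 7-joint arm with a two-finger parallel gripper is mounted at the origin on the work surface. World frame = base frame: x ahead of the robot, y to its left, z up, the work surface at z = 0. Lengths are in m, angles in degrees, forces in N, time in s.
With the tool pointing down it reaches from about 0.425 to 0.875 m from the base axis. Payload 4.7 kg.
Tool frame: the origin (TCP) lies at the very end of the fingers, on their centre line; the grasp point (between the pads) lies env.hold_point_z behind it (env.hold_point_z is the distance from the TCP to the grasp point, in m); z points along the fingers, y is the line along which they close (so a half turn about z gives the same grasp; the last joint's range is limited). The gripper opens to 87 mm and grips with 3 to 60 N. Pads are 19 mm wide; open, the fingers measure 117 mm over their backs; the gripper's body (75 mm by 190 mm) begins 51 mm behind the grasp point.
Start: joints at [-65.884, 18.392, -4.016, 83.108, 1.295, 78.541, -3.26], TCP at [0.257, 0.597, 0.223] pointing down, gripper open.
Joint ranges: [-163.93, 163.93], [-17.29, 119.83], [-79.2, 71.16], [3.27, 140.29], [-89.18, 269.18], [5.43, 117.66], [-154.24, 154.24]. Speed limits (degrees/s): [147.25, 147.25, 180, 180, 180, 180, 180].

## Interface

Orientations are given as [roll, pitch, yaw] about the fixed x, y, z axes, in that order (R = Rz(yaw) Ry(pitch) Rx(roll)).
In Python, from cell import env gives the robot as it stands.
- The arm moves only by the shell command python3 -m jog 'ROWS' [FORCE]. ROWS is JSON, a list of rows, each an object with "dp": the shift along the tool's x, y, z in cm, a list of three; "twist": the turn about the tool's z in degrees; "fingers": the opening, from 0 (shut) to 1 (fully open). A call has 1 to 8 rows; each row is the pose to reach, as a shift and turn from the pose commanded when the call began, along the tool's axes at that moment; what a row does not reach only later rows make up. A row lasts 1/8 s, in which the tool goes at most 62.5 mm and 10.7 degrees, less where a joint would pass 70% of its speed; a pose out of reach is approached as far as the arm can. A call with a gripper value outside its range is refused whole. The fingers move at their own pace and stop on an object; FORCE is the grip in N (left out, the last holds). Time passes only in rows, so rows that repeat a pose let the fingers close. It gives the time, the measured TCP pose, the force, the opening and the grip force at its end, in the units of the state.
- env.get_obs(): the state, without advancing time (a new reading comes with each control period).
- env.read_camera(name): name is "scene" or "top" or "wrist"; returns a dict with "pixels" (480x640x3 uint8, blue, green, red), "depth" (480x640 float32, m along the optical axis (not along the pixel's ray), 0 where there is no reading), "fx", "fy", "cx", "cy" (pixels), "rvec" (rotation vector, rad) and "tvec" (3), from world to camera coordinates, as OpenCV has them. Camera axes: x right, y down, z forward; pixel columns grow to the right and rows downward; lengths in m; the calibration is good to about 2 mm. A picture is of the moment at which its call begins.
- env.sign_off(): hands the job in; it is judged then, once.
The state is a dict: "time_s": time; "qpos": joint angles; "joint_velocities": joint speeds; "effort": joint torques, N m; "tool_pos": TCP position; "tool_rot": TCP orientation; "force": force on the tool from outside, world axes, zero at the start; "wrist_torque": the same for the moment, N m; "grip_width": finger opening in m; "grasp_force": force on a finger pad.
Only numpy, scipy, OpenCV 4.12 (cv2) and the standard library are available. Lean on these libraries where they do the work, as an engineer would, in place of code of your own. Each camera call takes 0.05 s, during which the arm holds its last target. There are 200 camera calls.

## Working session

There is one attempt and no reset: what is moved stays moved. The work goes in short steps, Python scripts to look and compute and a shell command to move; the robot and the scene stay as the last step left them, time stands still between calls to the robot, and variables do not carry over. Pictures are saved under pics/ and viewed, at most 10 in all, crops included, and the job is handed in when it is done.

```bash
mkdir -p pics; ls
cat > h.py <<'E'
import numpy as np,cv2
from cell import env
def cam(n):
    c=env.read_camera(n); R=cv2.Rodrigues(np.array(c["rvec"],float))[0]; c["R"]=R; c["t"]=np.array(c["tvec"],float).ravel(); return c
def pt(c,u,v,z):
    d=c["R"].T@np.array([(u-c["cx"])/c["fx"],(v-c["cy"])/c["fy"],1]); o=-c["R"].T@c["t"]
    return o+d*(z-o[2])/d[2]
def px(c,p):
    q=c["R"]@np.array(p)+c["t"]; return [c["fx"]*q[0]/q[2]+c["cx"],c["fy"]*q[1]/q[2]+c["cy"]]
E
python3 - <<'E'
from h import *
for n in("top","scene"):
    c=cam(n); cv2.imwrite(f"pics/{n}0.png",c["pixels"]); np.savez(f"{n}0.npz",**c)
o=env.get_obs(); print(o["tool_pos"],o["tool_rot"],o["force"],o["grip_width"],o["time_s"],env.hold_point_z)
E
```

```text
pics
[0.25702464 0.59646969 0.22154592] [-1.79898768e+02  4.22472997e-03  1.56693316e+02] [-7.36055469e-04  7.84914666e-01  5.83342312e-01] 0.08678057042233184 0.1 0.0187
```

View pics/top0.png

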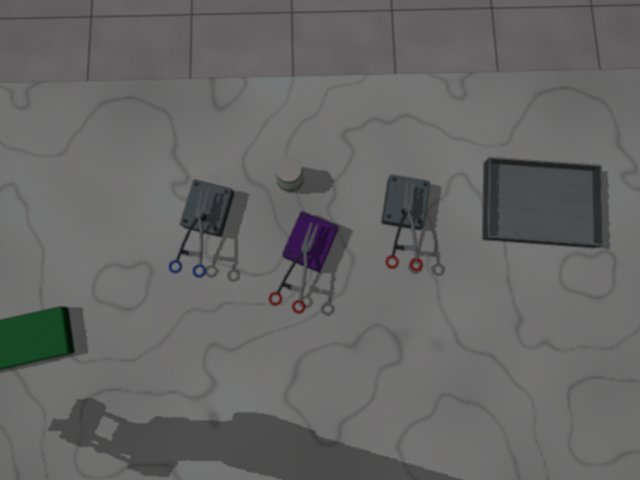

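View pics/scene0.png

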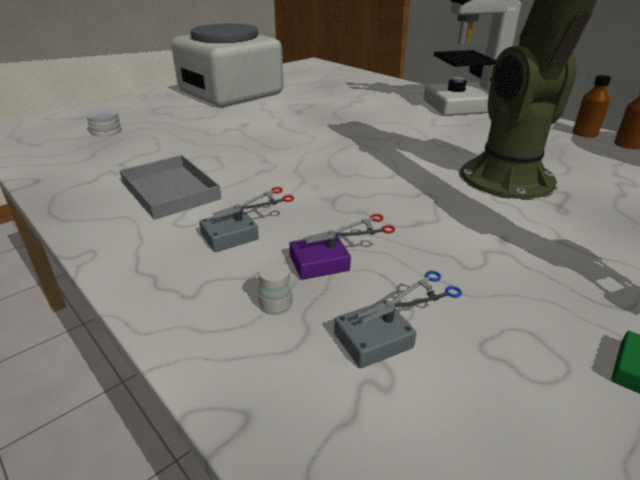

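Top view: blue rings at (175,266) on the dark handle and (199,271) on the bright one, on the grey block at (207,208). The red-ringed ones are on the purple block (310,242), a look-alike, and on the grey block (406,202). The jar is at (289,175). Only the leftmost haemostat has blue rings, so it is the one meant. Next I measure it and confirm it in a crop.

```bash
cat >> h.py <<'E'
def rings(c,lo=(105,120,50),hi=(130,255,255)):
    m=cv2.inRange(cv2.cvtColor(c["pixels"],cv2.COLOR_BGR2HSV),lo,hi)
    cs,_=cv2.findContours(m,cv2.RETR_EXTERNAL,cv2.CHAIN_APPROX_NONE)
    out=[]
    for k in cs:
        if len(k)>12: (x,y),(a,b),_=cv2.fitEllipse(cv2.convexHull(k)) if len(cv2.convexHull(k))>4 else cv2.minAreaRect(k); out.append((x,y,a,b))
    return out
E
python3 - <<'E'
from h import *
for n in("top","scene"):
    c={k:v for k,v in np.load(f"{n}0.npz").items()}
    print(n,"cam at",-c["R"].T@c["t"])
    for x,y,a,b in rings(c): print(np.round([x,y,a,b],1),pt(c,x,y,.06).round(4), "depth",c["depth"][int(y)-4:int(y)+5,int(x)-4:int(x)+5].min())
    if n=="top":
        for u,v in((204,214),(289,172),(276,298),(299,306),(392,262),(416,265)): print(u,v,pt(c,u,v,.063).round(3))
        cv2.imwrite("pics/crop0.png",cv2.resize(c["pixels"][165:290,150:270],None,fx=4.6,fy=4.6,interpolation=cv2.INTER_CUBIC))
E
```

```text
top cam at [ 0.42238185 -0.04658247  1.00221588]
[198.7 270.6  11.7  12.3] [0.5373 0.159  0.06  ] depth 0.0
[174.8 266.2  11.7  12.3] [0.5465 0.203  0.06  ] depth 0.0
204 214 [0.643 0.15  0.063]
289 172 [ 0.72  -0.009  0.063]
276 298 [0.484 0.018 0.063]
299 306 [ 0.469 -0.023  0.063]
392 262 [ 0.544 -0.195  0.063]
416 265 [ 0.538 -0.238  0.063]
scene cam at [1.06213038 0.47280702 0.51407027]
[453.2 291.3  10.1  15.8] [0.5426 0.2034 0.06  ] depth 0.690183
[432.8 275.6   9.2  14.7] [0.5338 0.1595 0.06  ] depth 0.72253054
```

View pics/crop0.png

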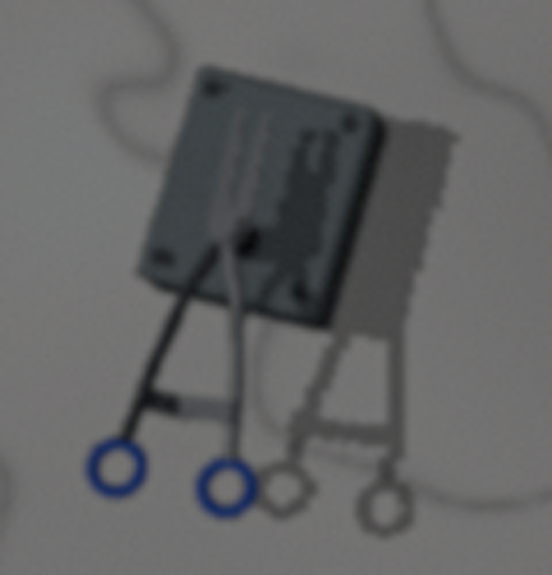

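The crop shows the blue-ringed haemostat alone on its grey block: dark handle's ring at (115,467), bright handle's at (227,488). The rings measure 45 mm apart, as specified. Next I work out the move to a point above them.

```bash
cat >> h.py <<'E'
def frame(bright,dark,ang=0.0):  # ring centres (xy) -> pivot, yaw
    a=np.arctan2(14.5,105)+.15-ang; r=np.hypot(105,14.5)/1000
    hb=r*np.array([-np.cos(a),-np.sin(a)]); hd=np.array([-.105,.0145])
    v=np.subtract(dark,bright)[:2]; w=hd-hb
    yaw=np.arctan2(v[1],v[0])-np.arctan2(w[1],w[0]); R=np.array([[np.cos(yaw),-np.sin(yaw)],[np.sin(yaw),np.cos(yaw)]])
    return (np.array(dark[:2])+np.array(bright[:2]))/2-R@(hd+hb)/2,np.degrees(yaw),R
def go(P,R,h,z):
    o=env.get_obs(); y=np.radians(o["tool_rot"][2]); p=o["tool_pos"]
    w=np.r_[P+R@np.array(h),z]-p
    print("target",(w+p).round(4),"dp cm",np.round(100*np.array([w[:2]@[np.cos(y),np.sin(y)],w[:2]@[np.sin(y),-np.cos(y)],-w[2]]),2),"yaw now",np.degrees(y).round(2))
E
python3 - <<'E'
from h import *
P,y,R=frame((.5356,.1592),(.5446,.2032)); print(P,y); go(P,R,(-.105,-.00775),.19)
c={k:v for k,v in np.load("top0.npz").items()}; print(px(c,[*P,.065]))
E
```

```text
[0.64161644 0.16043527] -15.857314257698956
target [0.5385 0.1817 0.19  ] dp cm [-42.26 -26.96   3.15] yaw now 156.69
[np.float64(198.27370469164737), np.float64(214.40262718357812)]
```

```bash
python3 -m jog '[{"dp":[-5,-3,0.5],"twist":-1},{"dp":[-10,-6,1],"twist":-2},{"dp":[-16,-10,1.5],"twist":-4},{"dp":[-22,-14,2],"twist":-5},{"dp":[-28,-18,2.5],"twist":-6},{"dp":[-33,-21,3],"twist":-7.5},{"dp":[-38,-24,3],"twist":-7.5},{"dp":[-42.3,-27,3],"twist":-7.5}]'
python3 -m jog '[{"dp":[0,0,0],"fingers":1},{"dp":[0,0,0]}]'
python3 - <<'E'
from h import *
o=env.get_obs(); print(o["tool_pos"],o["tool_rot"],o["force"],o["time_s"])
c=cam("wrist"); cv2.imwrite("pics/w1.png",c["pixels"]); np.savez("w1.npz",**c)
print("cam",-c["R"].T@c["t"])
for x,y,a,b in rings(c): print(np.round([x,y,a,b],1),pt(c,x,y,.06).round(4))
E
```

```text
[0.25702464 0.59646969 0.22154592] [-1.79898768e+02  4.22472997e-03  1.56693316e+02] [-7.36055469e-04  7.84914666e-01  5.83342312e-01] 0.1
cam [0.18603825 0.62812734 0.384009  ]validation failed for argument at $[0]...
validation failed for argument at $[0]...
```

View pics/w1.png

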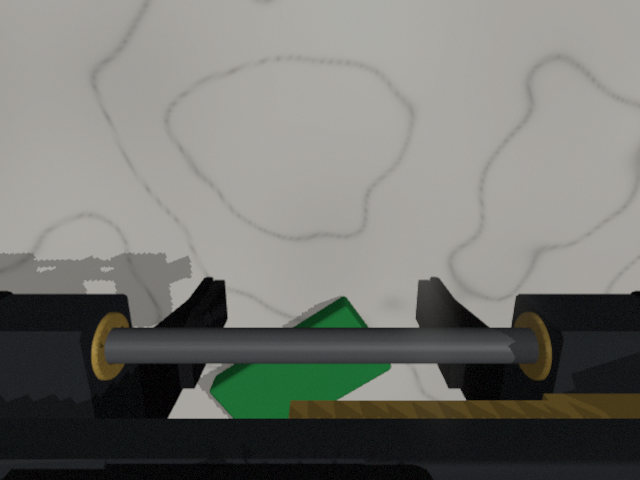

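The picture shows only the jaws and bench at the start pose: both calls were refused because every row needs all three keys. I retype them.

```bash
python3 -m jog '[{"dp":[-5,-3,0.5],"twist":-1,"fingers":1},{"dp":[-10,-6,1],"twist":-2,"fingers":1},{"dp":[-16,-10,1.5],"twist":-4,"fingers":1},{"dp":[-22,-14,2],"twist":-5,"fingers":1},{"dp":[-28,-18,2.5],"twist":-6,"fingers":1},{"dp":[-33,-21,3],"twist":-7.5,"fingers":1},{"dp":[-38,-24,3],"twist":-7.5,"fingers":1},{"dp":[-42.3,-27,3],"twist":-7.5,"fingers":1}]'
python3 -m jog '[{"dp":[0,0,0],"twist":0,"fingers":1},{"dp":[0,0,0],"twist":0,"fingers":1}]'
python3 - <<'E'
from h import *
o=env.get_obs(); print(o["tool_pos"],o["tool_rot"],o["force"],o["time_s"])
c=cam("wrist"); cv2.imwrite("pics/w2.png",c["pixels"]); np.savez("w2.npz",**c)
print("cam",-c["R"].T@c["t"])
for x,y,a,b in rings(c): print(np.round([x,y,a,b],1),pt(c,x,y,.06).round(4))
P,y,R=frame((.5356,.1592),(.5446,.2032)); go(P,R,(-.105,-.00775),.19)
E
```

```text
time_s: 1.15
tool_pos: [0.5336, 0.1892, 0.1924]
tool_rot: [180.0, -0.0, 164.2]
force: [1.1, -0.3, 0.4]
grip_width: 0.0868
grasp_force: 0.0
time_s: 1.4
tool_pos: [0.5325, 0.1912, 0.1923]
tool_rot: [180.0, -0.1, 164.2]
force: [-0.5, 1.1, -0.6]
grip_width: 0.0869
grasp_force: 0.0
[0.53252379 0.19121208 0.19232938] [ 1.79985186e+02 -5.48147140e-02  1.64171923e+02] [-0.54414971  1.12743374 -0.55239305] 1.4
cam [0.45814388 0.21286516 0.35484668]
[283.9 239.9  29.3  30.6] [0.5374 0.1595 0.06  ]
[340.3 236.1  29.3  30.6] [0.5465 0.2033 0.06  ]
target [0.5385 0.1817 0.19  ] dp cm [-0.9  -0.84  0.24] yaw now 164.29
```

View pics/w2.png

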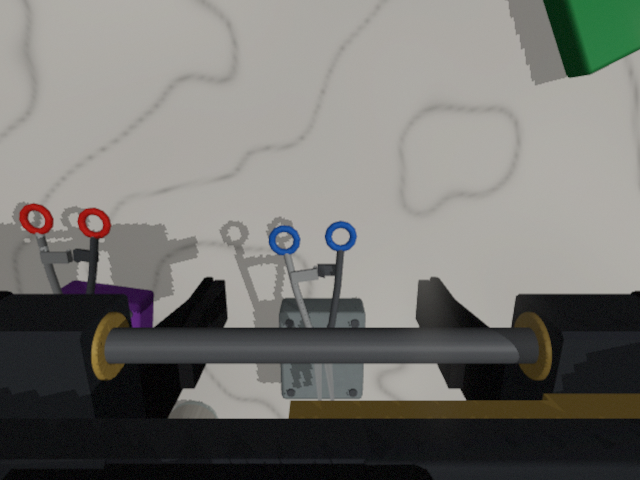

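The wrist view has the bright blue ring at (284,240) and the dark one at (340,236), agreeing with the top camera within 0.5 mm. The red rings at left (36,219) and (94,222) belong to the purple block. Now I align.

```bash
cat >> h.py <<'E'
P,YAW,R=frame((.537,.1593),(.5462,.2033))
E
python3 - <<'E'
from h import *
print(P,YAW); go(P,R,(-.105,-.00775),.043)
E
```

```text
[0.64302496 0.16009296] -16.107066420509422
target [0.54   0.1818 0.043 ] dp cm [-1.04 -0.79 14.94] yaw now 164.29
```

```bash
python3 -m jog '[{"dp":[-1,-0.8,3],"twist":0,"fingers":1},{"dp":[-1,-0.8,6.5],"twist":0,"fingers":1},{"dp":[-1,-0.8,9],"twist":0,"fingers":1},{"dp":[-1,-0.8,9],"twist":0,"fingers":1},{"dp":[-1,-0.8,9],"twist":0,"fingers":1}]'
python3 - <<'E'
from h import *
go(P,R,(-.105,-.00775),.043)
c=cam("wrist"); cv2.imwrite("pics/w3.png",c["pixels"])
for x,y,a,b in rings(c): print(np.round([x,y,a,b],1),pt(c,x,y,.06).round(4))
E
```

```text
time_s: 2.08
tool_pos: [0.5406, 0.1819, 0.1038]
tool_rot: [179.9, 0.1, 164.3]
force: [0.0, -0.2, 0.5]
grip_width: 0.0871
grasp_force: 0.0
target [0.54   0.1818 0.043 ] dp cm [ 0.06 -0.02  6.08] yaw now 164.3
[280.8 268.3  40.6  43.4] [0.5374 0.1595 0.06  ]
[359.9 263.1  40.8  43.5] [0.5465 0.2034 0.06  ]
```

View pics/w3.png

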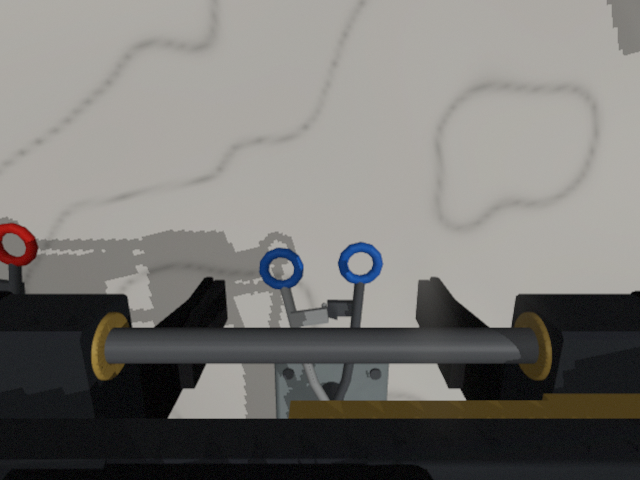

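The rings sit at (281,268) and (360,263), symmetric about the finger centre line at column 320, with measured positions unchanged. I descend straight.

```bash
python3 -m jog '[{"dp":[0,0,1.5],"twist":0,"fingers":1},{"dp":[0,0,3],"twist":0,"fingers":1},{"dp":[0,0,4.5],"twist":0,"fingers":1},{"dp":[0,0,6],"twist":0,"fingers":1},{"dp":[0,0,6],"twist":0,"fingers":1},{"dp":[0,0,6],"twist":0,"fingers":1}]' 15
python3 - <<'E'
from h import *
go(P,R,(-.105,.0005),.043)
E
```

```text
time_s: 2.88
tool_pos: [0.5407, 0.1805, 0.0428]
tool_rot: [180.0, 0.0, 164.2]
force: [0.0, -0.5, 0.5]
grip_width: 0.0869
grasp_force: 0.0
target [0.5423 0.1897 0.043 ] dp cm [ 0.1   0.93 -0.02] yaw now 164.19
```

```bash
python3 -m jog '[{"dp":[0,0.4,0],"twist":0,"fingers":1},{"dp":[0,0.85,0],"twist":0,"fingers":0.9},{"dp":[0,0.85,0],"twist":0,"fingers":0.8},{"dp":[0,0.85,0],"twist":0,"fingers":0.7},{"dp":[0,0.85,0],"twist":0,"fingers":0.6},{"dp":[0,0.85,0],"twist":0,"fingers":0.6},{"dp":[0,0.85,0],"twist":0,"fingers":0.6},{"dp":[0,0.85,0],"twist":0,"fingers":0.6}]' 15
python3 - <<'E'
from h import *
go(P,R,(-.105,.0),.043)
E
```

```text
time_s: 3.88
tool_pos: [0.5413, 0.1893, 0.0422]
tool_rot: [-180.0, -0.1, 164.2]
force: [-6.6, 0.5, 0.2]
grip_width: 0.0527
grasp_force: 9.5
target [0.5421 0.1892 0.043 ] dp cm [-0.08  0.01 -0.08] yaw now 164.24
```

Run:
```python
from h import *
c=cam("wrist"); cv2.imwrite("pics/w4.png",c["pixels"])
for x,y,a,b in rings(c): print(np.round([x,y,a,b],1),pt(c,x,y,.06).round(4))
t=cam("top"); 
for x,y,a,b in rings(t): print("top",np.round([x,y,a,b],1),pt(t,x,y,.06).round(4))
o=env.get_obs(); print(o["force"],o["grip_width"],o["grasp_force"])
```

```text
[356.6 317.4  52.8  59.7] [0.5461 0.2037 0.06  ]
[285.9 317.4  53.3  60.2] [0.5381 0.1756 0.06  ]
[-5.82804092  1.40978035 -0.54636531] 0.0521609565766776 9.996304214000702
```

View pics/w4.png

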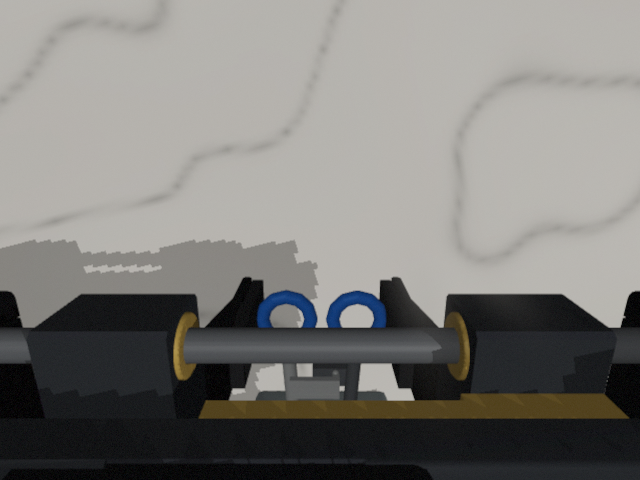

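The rings at (286,317) and (357,317) are 29.2 mm apart, so it is fully shut. I open the fingers and rise straight up.

```bash
python3 -m jog '[{"dp":[0,0,0],"twist":0,"fingers":0.8},{"dp":[0,0,0],"twist":0,"fingers":1},{"dp":[0,0,0],"twist":0,"fingers":1},{"dp":[0,0,0],"twist":0,"fingers":1},{"dp":[0,0,-2],"twist":0,"fingers":1},{"dp":[0,0,-4],"twist":0,"fingers":1},{"dp":[0,0,-6],"twist":0,"fingers":1},{"dp":[0,0,-6],"twist":0,"fingers":1}]' 
python3 -m jog '[{"dp":[0,0,0],"twist":0,"fingers":0.5},{"dp":[0,0,0],"twist":0,"fingers":0},{"dp":[0,0,0],"twist":0,"fingers":0},{"dp":[0,0,0],"twist":0,"fingers":0},{"dp":[0,0,0],"twist":0,"fingers":0},{"dp":[0,0,0],"twist":0,"fingers":0},{"dp":[0,0,0],"twist":0,"fingers":0},{"dp":[0,0,0],"twist":0,"fingers":0}]'
python3 - <<'E'
from h import *
c=cam("wrist"); cv2.imwrite("pics/w5.png",c["pixels"])
for x,y,a,b in rings(c): print(np.round([x,y,a,b],1),pt(c,x,y,.06).round(4))
go(P,R,(-.105,.0225),.070)
E
```

```text
time_s: 4.97
tool_pos: [0.5444, 0.1893, 0.1045]
tool_rot: [179.8, 0.2, 164.2]
force: [0.3, -0.3, -0.5]
grip_width: 0.0868
grasp_force: 0.0
time_s: 5.98
tool_pos: [0.5427, 0.1886, 0.1027]
tool_rot: [180.0, 0.0, 164.2]
force: [-0.1, -0.7, 0.1]
grip_width: 0.0148
grasp_force: 0.0
[288.1 264.5  40.9  43.9] [0.5379 0.1712 0.06  ]
[347.6 263.5  41.2  43.4] [0.5465 0.2035 0.06  ]
target [0.5484 0.2108 0.07  ] dp cm [0.05 2.29 3.27] yaw now 164.2
```

View pics/w5.png

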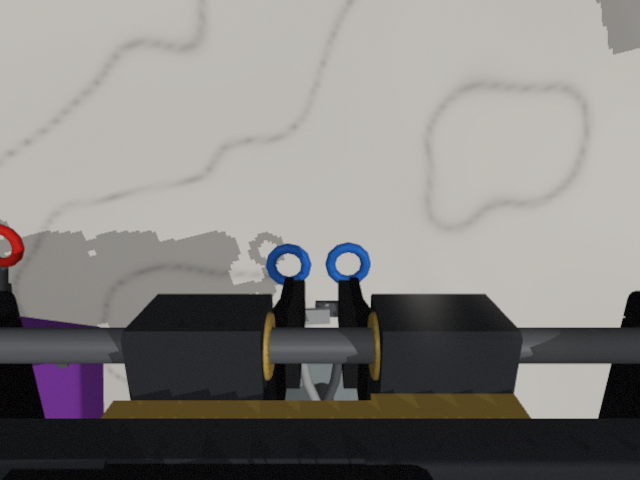

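Let go for over a second, the rings at (288,264) and (348,263) stay 33.4 mm apart: the ratchet holds by itself. Now I finish closing the fingers and move to above the outer side of the dark ring, clear of the bright one.

```bash
python3 -m jog '[{"dp":[0,1.1,0],"twist":0,"fingers":0},{"dp":[0,2.3,0],"twist":0,"fingers":0},{"dp":[0,2.3,1],"twist":0,"fingers":0},{"dp":[0,2.3,2],"twist":0,"fingers":0},{"dp":[0,2.3,3],"twist":0,"fingers":0},{"dp":[0,2.3,3],"twist":0,"fingers":0},{"dp":[0,2.3,3],"twist":0,"fingers":0}]'
python3 - <<'E'
from h import *
c=cam("wrist"); cv2.imwrite("pics/w6.png",c["pixels"])
for x,y,a,b in rings(c): print(np.round([x,y,a,b],1),pt(c,x,y,.06).round(4))
go(P,R,(-.105,.0225),.055)
E
```

```text
time_s: 6.9
tool_pos: [0.5491, 0.2106, 0.0727]
tool_rot: [180.0, 0.0, 164.2]
force: [0.4, 0.1, 0.5]
grip_width: 0.0007
grasp_force: 0.0
[235.7 284.4  43.8  50.5] [0.5371 0.1712 0.06  ]
[304.3 284.4  46.3  49.6] [0.5462 0.2033 0.06  ]
target [0.5484 0.2108 0.055 ] dp cm [ 0.08 -0.01  1.8 ] yaw now 164.18
```

View pics/w6.png

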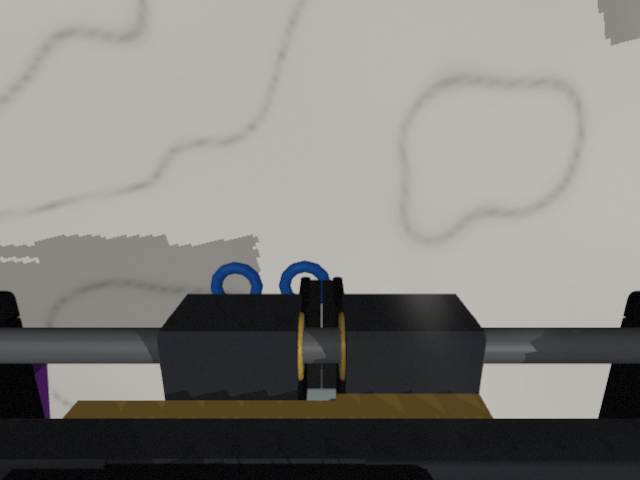

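Closed fingertips (300–343, 285) are over the outer half of the dark ring (304,284), and the bright ring (236,284) is clear. I press down with a small shift inward.

```bash
python3 -m jog '[{"dp":[0,-0.4,0.3],"twist":0,"fingers":0},{"dp":[0,-0.4,0.7],"twist":0,"fingers":0},{"dp":[0,-0.4,1.0],"twist":0,"fingers":0},{"dp":[0,-0.4,1.3],"twist":0,"fingers":0},{"dp":[0,-0.4,1.6],"twist":0,"fingers":0},{"dp":[0,-0.4,1.8],"twist":0,"fingers":0},{"dp":[0,-0.4,1.8],"twist":0,"fingers":0},{"dp":[0,-0.4,1.8],"twist":0,"fingers":0}]'
python3 - <<'E'
from h import *
c=cam("wrist")
for x,y,a,b in rings(c): print(np.round([x,y,a,b],1),pt(c,x,y,.06).round(4))
E
```

```text
time_s: 7.95
tool_pos: [0.5481, 0.2069, 0.0551]
tool_rot: [180.0, 0.0, 164.2]
force: [-1.9, -1.4, 5.1]
grip_width: 0.0006
grasp_force: 2.7
[321.5 311.5  11.    1. ] [0.5527 0.2062 0.06  ]
[210.4 294.1  23.8  43.7] [0.5311 0.1613 0.06  ]
[308.5 282.6  26.8  46.5] [0.5376 0.2046 0.06  ]
```

```bash
python3 -m jog '[{"dp":[0,0,-0.5],"twist":0,"fingers":0},{"dp":[0,0,-1],"twist":0,"fingers":0},{"dp":[0,0,-2],"twist":0,"fingers":0},{"dp":[0,0,-4],"twist":0,"fingers":0},{"dp":[0,0,-7],"twist":0,"fingers":0},{"dp":[0,0,-10],"twist":0,"fingers":0},{"dp":[0,0,-12],"twist":0,"fingers":0},{"dp":[0,0,-12],"twist":0,"fingers":0}]'
python3 - <<'E'
from h import *
c=cam("wrist"); cv2.imwrite("pics/w7.png",c["pixels"])
r=[]
for x,y,a,b in rings(c): p=pt(c,x,y,.06); r.append(p); print(np.round([x,y,a,b],1),p.round(4))
print(np.linalg.norm(r[0]-r[1]))
E
```

```text
time_s: 9.0
tool_pos: [0.549, 0.2075, 0.1766]
tool_rot: [179.8, 0.2, 164.2]
force: [0.0, -0.4, -0.9]
grip_width: 0.0004
grasp_force: 0.0
[253.9 230.8  31.2  32.8] [0.5373 0.1595 0.06  ]
[313.9 226.7  31.4  32.5] [0.5465 0.2034 0.06  ]
0.04480814080434993
```

View pics/w7.png

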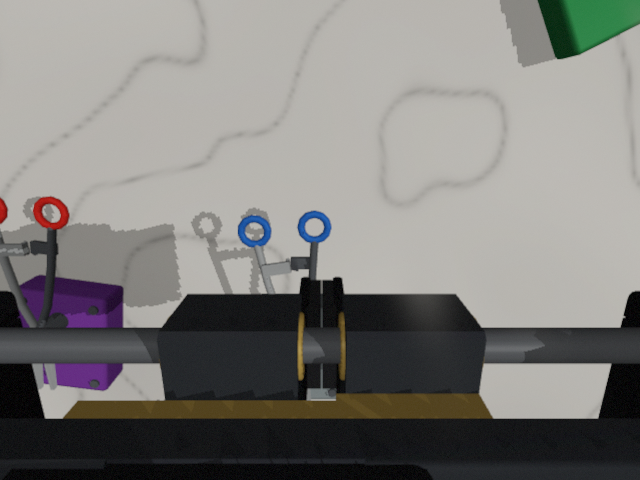

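The rings at (254,231) and (314,227) are 44.8 mm apart again, exactly at their starting positions. The handles are open and the robot is 11 cm clear, so I hand in.

```bash
python3 -c "
from cell import env
print(env.sign_off())"
```

```text
the job is handed in; nothing more can be done
None
```

The blue-ringed haemostat's ratchet caught and held by itself, then let go when the dark ring was pressed; it is open again and untouched, I never reached for the red-ringed haemostat or the jar, and the job is handed in at about 9 s.

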